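# Open the bench valve by one turn

### The job

Open the bench valve by exactly one turn: with the closed fingertips against the side of the red handle that stands up from its yellow handwheel, push the wheel round anticlockwise (seen from above) until the handle is back where it started, and not beyond. Do not pinch the handle, leave the loose things round about alone, and finish clear of the wheel.

Things in the scene. Friction and masses are not known exactly. Their poses are not given: they have to be found in the camera images.
- hub (a point): Point on the upright axis of the valve's handwheel, at half the height of its handle. The yellow wheel (rim 109 mm over all, round bar of 15 mm) lies level on top of a grey valve with brass hose tails and a dark foot of 60x110 mm; the rim's top is 26 mm below this point, the hub's top (28 mm diameter) 23 mm below it, and only the handle rises higher. The valve is fixed to the worktop; its place and yaw vary.
- handle (a point): Middle of the red handle that stands upright on the wheel's rim, 47 mm from the axis: round, 16 mm diameter at the foot, 21 mm at and above its middle, rounded at the top, 45 mm tall (22 mm above and 22 mm below this point). It spins freely about itself and travels round the hub point on a level circle. About 3 N sideways moves it; the wheel stays where it is left.
- wheel (a joint): Angle of the handwheel (rad); grows as it turns anticlockwise seen from above (opens). It starts anywhere between -2.5 and 2.5, and one full turn adds 6.283. No end stop is near.
- pointer_tip (a point): Tip of the green travel pointer under the wheel; it rises 6 mm for each anticlockwise turn.
- spinner: The red handle as a solid; origin at the centre of its underside, 22 mm below the point handle.
- jar: Small white jar with grey lid, 49 mm diameter, 40 mm tall, loose on the worktop; origin at the centre of its underside. Bystander, to be left alone.
- weight: Cream-coloured knobbed weight, 28 mm diameter, 48 mm tall, loose on the worktop; origin at the centre of its underside. Bystander, to be left alone.
- stopper: Red-brown tapered stopper, 34 mm diameter, 28 mm tall, loose on the worktop; origin at the centre of its underside. Bystander, to be left alone.
- dropper: Small brown dropper bottle with black bulb, 27 mm diameter, 84 mm tall, loose on the worktop; origin at the centre of its underside. Bystander, to be left alone.
- bottle_amber: Brown bottle with black cap, 62 mm diameter, 138 mm tall, loose on the worktop; origin at the centre of its underside. Bystander, to be left alone.
- timer: White timer lying flat, 56x66x16 mm, loose on the worktop; origin at the centre of its underside. Bystander, to be left alone.

How it is judged:
On the way, in this order (a step that is already met when the one before it is completed fails the run):
1. the wheel is between a fifth and half of a turn round, the fingers pushing on its handle (distance of pointer_tip from where it was at the start of the episode between 0.0012 and 0.003 m and contact force between the fingers and spinner above 0.3 N).
2. the wheel is between half and nine tenths of a turn round, the fingers pushing on its handle (distance of pointer_tip from where it was at the start of the episode between 0.0032 and 0.0054 m and contact force between the fingers and spinner above 0.3 N).
At the end, for the whole second after the job is handed in: The wheel has made one anticlockwise turn: the handle is within 16 mm (20 degrees) of where it started, the pointer 5.5 to 6.4 mm from where it was, and the wheel at rest (distance of pointer_tip from where it was at the start of the episode between 0.0055 and 0.0064 m and distance of handle from where it was at the start of the episode below 0.016 m and value of joint wheel above 3.2 rad and velocity of joint wheel between -0.05 and 0.05 rad/s); the robot touches nothing.
It fails at once if the wheel is pushed more than 25 degrees past the full turn (distance of pointer_tip from where it was at the start of the episode above 0.00642 m).
It fails at once if the wheel is turned clockwise (value of joint wheel below -3 rad).
It fails at once if the handle is pinched between the fingers (horizontal distance between the grasp point and handle below 0.008 m and distance between the grasp point and handle below 0.025 m and contact force between the fingers and spinner above 0.5 N).
It fails at once if a loose bystander is moved more than 20 mm (distance of any of jar, weight, stopper, dropper, bottle_amber, timer from where it was at the start of the episode above 0.02 m).
It also fails if it takes over 58 s, if anything falls off the work surface, if the arm or the gripper's body presses on something with over 40 N, if the wrist force passes 120 N, or if a joint passes its speed limit or range.

### The arm

A 7-joint arm with a two-finger parallel gripper is mounted at the origin on a cart in front of the work surface, level with it; the furniture and walls round the work are solid. World frame = base frame: x ahead of the robot, y to its left, z up, the work surface at z = 0. Lengths are in m, angles in rad, forces in N, time in s.
With the tool pointing down it reaches from about 0.425 to 0.875 m from the base axis. Payload 4.7 kg.
Tool frame: the origin (TCP) lies at the very end of the fingers, on their centre line; the grasp point (between the pads) lies behind it (ctrl.tcp_to_grasp is the y of the grasp point in the tool frame, in m); y points along the fingers, x is the direction in which the jaws open and shut, and the axes are right-handed (so a half turn about y gives the same grasp; the last joint's range is limited). The gripper opens to 87 mm and grips with 3 to 60 N. Pads are 19 mm wide; open, the fingers measure 117 mm over their backs; the gripper's body (75 mm by 190 mm) begins 51 mm behind the grasp point.
Start: joints at [-1.263, 0.321, -0.07, 1.45, 0.023, 1.371, -0.057], TCP at [0.188, 0.622, 0.223] pointing down, gripper open.
Joint ranges: [-2.86, 2.86], [-0.3, 2.09], [-1.38, 1.24], [0.06, 2.45], [-1.56, 4.7], [0.09, 2.05], [-2.69, 2.69]. Speed limits (rad/s): [2.57, 2.57, 3.14, 3.14, 3.14, 3.14, 3.14].

### API

Orientations are given as a rotation vector (axis times angle).
In Python, from bench import ctrl, get_image, workorder gives the robot as it stands.
- The arm moves only by the tool drive_tool, never from a script. Its argument "increments" is text: rows parted by semicolons, each of 5 numbers parted by spaces: the shift along the tool's x, y, z in mm, then the turn about the tool's y in degrees, then the closure in counts, from 0 (fully open) to 255 (shut). In form: tx ty tz yaw fingers; .... A call has 1 to 20 rows; each row shifts and turns the commanded pose from where the row before left it, along the tool's axes as they then stand; what a row does not reach is not made up. A row lasts 1/8 s, in which the tool goes at most 62.5 mm and 10.7 degrees, less where a joint would pass 70% of its speed; a pose out of reach is approached as far as the arm can. A call is refused whole if a number of a shift passes 62.5 or a number of a turn 10.7, either way. A call with a gripper value outside its range is refused whole. The fingers move at their own pace and stop on an object; "squeeze" is the grip in N (left out, the last holds). Time passes only in rows, so rows that do not move let the fingers close. It gives the time, the measured TCP pose, the force and the opening at its end, in the units of the state.
- ctrl.get_state(): the state, without advancing time (a new reading comes with each control period).
- get_image(name): name is "scene" or "top" or "wrist"; returns a dict with "img" (480x640x3 uint8, red, green, blue), "mtx" (3x3 intrinsics, pixels), "k1" (the pictures are not rectified: a ray, as slopes to the right and down, at radius r is drawn at 1 + k1 r^2 times it, then the intrinsics apply), "camera_from_world" (4x4, takes a point from world to camera coordinates). Camera axes: x right, y up, looking along -z (the intrinsics and any distortion apply to the point x, -y, -z); pixel columns grow to the right and rows downward; lengths in m; the calibration is good to about 2 mm. A picture is of the moment at which its call begins. There is no depth.
- workorder.close_job(): hands the job in, once; it reports no verdict.
The state is a dict: "time": time; "joint_positions": joint angles; "qd": joint speeds; "joint_torque": joint torques, N m; "position": TCP position; "tool_rot": TCP orientation; "ft_force": force on the tool from outside, world axes, zero at the start; "torque": the same for the moment, N m; "grip_width": opening from 0.0 (shut) to 1.0 (fully open).
Only numpy, scipy, OpenCV 4.12 (cv2) and the standard library are available. Lean on these libraries where they do the work, as an engineer would, in place of code of your own. Each camera call takes 0.05 s, during which the arm holds its last target.

## Working session

There is one attempt and no reset: what is moved stays moved. The work goes in short steps, Python scripts to look and compute and a tool call to move; the robot and the scene stay as the last step left them, time stands still between calls to the robot, and variables do not carry over. Pictures are saved under pics/ and viewed, and the job is handed in when it is done.

Besides the shell and the picture viewer there is one more tool, called as name(argument=value, ...) on one line, values as JSON. drive_tool: Moves the arm, as the interface text tells. Its arguments: {"type":"object","properties":{"increments":{"type":"string"},"squeeze":{"type":"number"}},"required":["increments"]}

```bash
ls; mkdir -p pics; python3 - <<'E'
from bench import ctrl,get_image
import cv2,numpy as np
s=ctrl.get_state()
print({k:np.round(v,3).tolist() for k,v in s.items()}, ctrl.tcp_to_grasp)
for n in ["scene","top","wrist"]:
    d=get_image(n); cv2.imwrite(f"pics/{n}0.png",d["img"][:,:,::-1]); np.savez(f"pics/{n}0.npz",**d)
    print(n,d["k1"],d["mtx"].tolist(),np.round(d["camera_from_world"],3).tolist())
E
```

```text
pics
{'time': 0.0, 'joint_positions': [-1.263, 0.322, -0.07, 1.452, 0.023, 1.371, -0.057], 'qd': [-0.001, 0.0, -0.001, 0.0, -0.001, 0.001, -0.001], 'joint_torque': [0.0, -49.127, -0.404, -31.254, -0.064, 0.044, 0.0], 'position': [0.188, 0.622, 0.221], 'tool_rot': [-1.335, -0.989, 0.992], 'ft_force': [0.362, 0.105, -0.065], 'torque': [0.032, 0.023, -0.061], 'grip_width': 0.997} -0.0187
scene 0.03344549990875934 [[446.2127380257196, 0.0, 317.2176390411033], [0.0, 446.2127380257196, 237.8267650102921], [0.0, 0.0, 1.0]] [[-0.652, -0.758, -0.018, 0.279], [0.327, -0.303, 0.895, -0.277], [-0.684, 0.578, 0.446, -0.833], [0.0, 0.0, 0.0, 1.0]]
top -0.061280101771913766 [[570.6976654605841, 0.0, 310.57444886215774], [0.0, 570.6976654605841, 235.9634842187679], [0.0, 0.0, 1.0]] [[-0.019, -1.0, -0.0, -0.018], [0.984, -0.019, 0.176, -0.466], [-0.176, 0.003, 0.984, -1.413], [0.0, 0.0, 0.0, 1.0]]
wrist 0.024086223339118962 [[415.66631679270506, 0.0, 323.46748453447685], [0.0, 415.66631679270506, 245.09013243647726], [0.0, 0.0, 1.0]] [[0.289, 0.957, -0.002, -0.649], [-0.918, 0.277, -0.282, 0.035], [-0.27, 0.083, 0.959, -0.391], [0.0, 0.0, 0.0, 1.0]]
```

View pics/scene0.png

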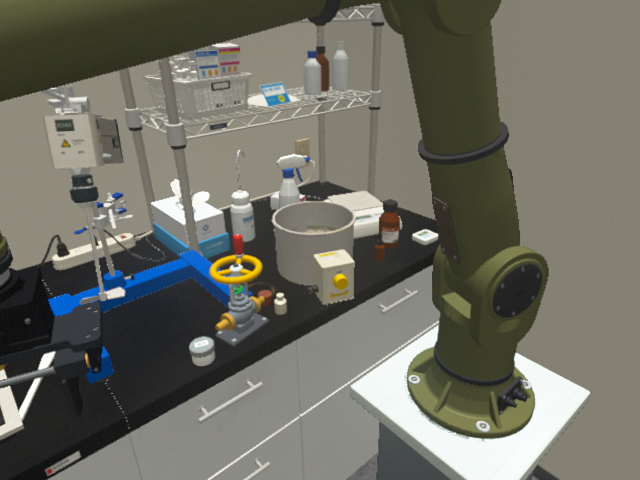

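View pics/top0.png

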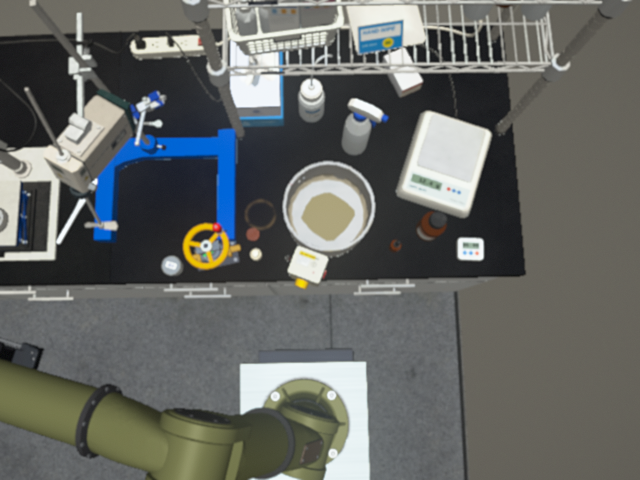

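View pics/wrist0.png

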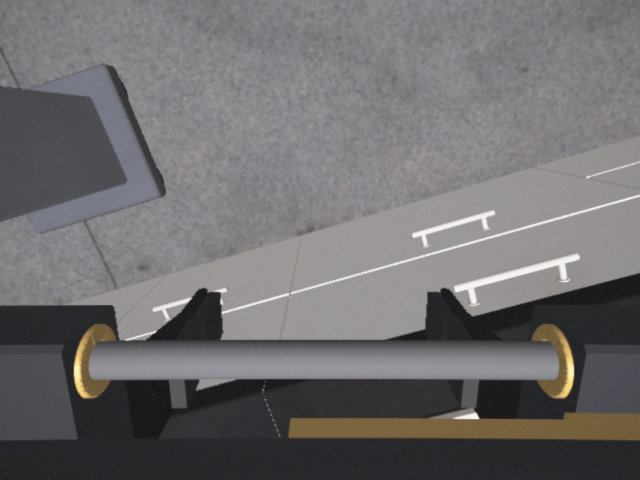

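The scene view shows the valve's yellow wheel near (236,268), with the red handle near (238,245). In the top view the wheel is near (206,246) and the handle near (217,227). Next I'll measure them.

```bash
cat > h.py <<'E'
import numpy as np,cv2
from scipy.optimize import least_squares
def ray(d,uv):
    K=d["mtx"];T=d["camera_from_world"];k=float(d["k1"])
    p=(np.array(uv,float)-[K[0,2],K[1,2]])/[K[0,0],K[1,1]]
    q=p.copy()
    for _ in range(20): q=p/(1+k*(q@q))
    v=T[:3,:3].T@np.array([q[0],-q[1],-1]); o=-T[:3,:3].T@T[:3,3]
    return o,v/np.linalg.norm(v)
def plane(d,uv,z):
    o,v=ray(d,uv); return o+v*(z-o[2])/v[2]
def proj(d,P):
    T=d["camera_from_world"];c=T[:3,:3]@np.array(P)+T[:3,3]
    q=np.array([c[0],-c[1]])/-c[2]; q=q*(1+float(d["k1"])*(q@q))
    return q*d["mtx"][0,0]+d["mtx"][:2,2]
def tri(rs):
    A=np.zeros((3,3));b=np.zeros(3)
    for o,v in rs:
        M=np.eye(3)-np.outer(v,v);A+=M;b+=M@o
    P=np.linalg.solve(A,b); return P,[np.linalg.norm((np.eye(3)-np.outer(v,v))@(P-o)) for o,v in rs]
def mask(img,kind):
    h=cv2.cvtColor(img,cv2.COLOR_RGB2HSV)
    if kind=='y': return cv2.inRange(h,(18,150,90),(30,255,255))
    return cv2.inRange(h,(0,190,90),(6,255,255))|cv2.inRange(h,(174,190,90),(180,255,255))
def comps(m,roi):
    x0,x1,y0,y1=roi;z=np.zeros_like(m);z[y0:y1,x0:x1]=m[y0:y1,x0:x1]
    n,l,s,c=cv2.connectedComponentsWithStats(z);return l,[(i,s[i].tolist(),c[i].round(1).tolist()) for i in range(1,n) if s[i,4]>5]
E
python3 - <<'E'
from h import *
D={n:dict(np.load(f"pics/{n}0.npz")) for n in("scene","top")}
for n,roi in(("scene",(200,275,225,320)),("top",(175,245,215,275))):
    for k in"yr":
        l,c=comps(mask(D[n]["img"],k),roi);print(n,k,c)
    x0,x1,y0,y1=roi
    cv2.imwrite(f"pics/{n}c.png",cv2.resize(D[n]["img"][y0:y1,x0:x1,::-1],None,fx=6,fy=6,interpolation=cv2.INTER_NEAREST))
E
```

```text
scene y [(1, [210, 254, 53, 30, 881], [236.2, 269.2]), (2, [251, 296, 14, 16, 97], [258.1, 301.0]), (3, [221, 313, 12, 7, 62], [226.0, 316.6])]
scene r [(1, [234, 235, 7, 5, 27], [237.3, 237.1])]
top y [(1, [182, 223, 58, 47, 996], [204.6, 248.0]), (2, [209, 232, 9, 10, 47], [213.0, 236.9])]
top r [(3, [213, 224, 8, 8, 27], [216.7, 228.3])]
```

View pics/scenec.png

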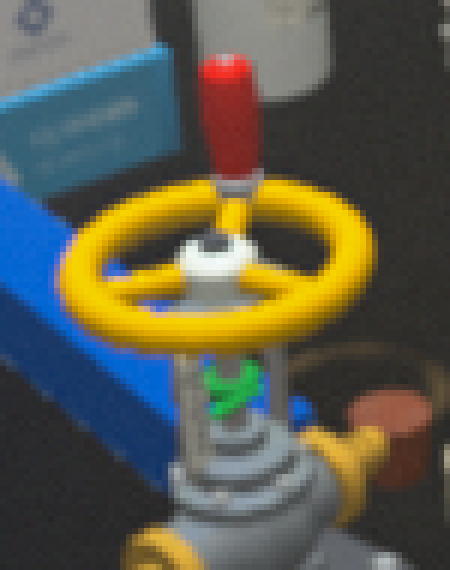

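View pics/topc.png

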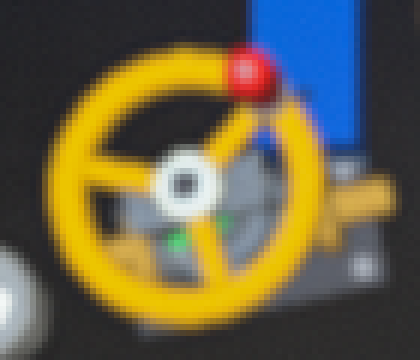

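```bash
python3 - <<'E'
from h import *
D={n:dict(np.load(f"pics/{n}0.npz")) for n in("scene","top")}
S,T=D["scene"],D["top"]
P,r=tri([ray(S,(236.3,269.0)),ray(T,(205.7,246))]);print("rimcentre",P,r)
P2,r=tri([ray(S,(235.9,266.5)),ray(T,(205.7,246.2))]);print("hubtop",P2,r)
# corrections: mean ellipse of bbox
t=np.linspace(0,2*np.pi,200)
for n in D:
    p=np.array([proj(D[n],P+[.0545*np.cos(a),.0545*np.sin(a),0]) for a in t]);print(n,p.min(0),p.max(0))
zt=P[2]+.0075+.048
for z in (zt-.004,): print("handle from top",plane(T,(216.2,227.5),z)-P)
H,r=tri([ray(S,(238.2,236.5)),ray(T,(216.2,227.3))]);print("handle top",H,r,H-P, np.linalg.norm((H-P)[:2]))
for nm,uv,z in(("jar",(172,265),.04),("stopper",(252,234),.028),("weight",(256,254),.045),("box",(308,264),.08),("pot",(329,207),.12)): print(nm,plane(T,uv,z))
E
```

```text
rimcentre [0.42638744 0.21927608 0.15481664] [np.float64(0.0003540705421753039), np.float64(0.0003540705421753178)]
hubtop [0.4255107  0.21895653 0.16089348] [np.float64(0.0013211405365958352), np.float64(0.001321140536595868)]
scene [209.60826216 256.3549246 ] [262.85020531 283.11212742]
top [182.43243344 223.10567285] [228.77485289 269.03929461]
handle from top [ 0.0333086  -0.03304756  0.0515    ]
handle top [0.46067267 0.18696557 0.20675866] [np.float64(0.0009758508272352249), np.float64(0.0009758508272352575)] [ 0.03428523 -0.0323105   0.05194202] 0.047110992900780496
jar [0.39779767 0.32532112 0.04      ]
stopper [0.47596258 0.1230748  0.028     ]
weight [0.42123525 0.11131884 0.045     ]
box [ 0.38876761 -0.01972338  0.08      ]
pot [ 0.52208534 -0.07342842  0.12      ]
```

```bash
cat >> h.py <<'E'
from scipy.spatial.transform import Rotation as R
HUB=np.array([.4264,.2192,.188])
def st():
    from bench import ctrl
    s=ctrl.get_state();M=R.from_rotvec(s["tool_rot"]).as_matrix()
    az=lambda v:np.degrees(np.arctan2(v[1],v[0])).round(1)
    p=np.array(s["position"]);d=p-HUB
    print("t",round(float(s["time"]),2),"p",p.round(4),"x az",az(M[:,0]),"z az",az(M[:,2]),"y",M[:,1].round(3),"q",np.round(s["joint_positions"],2),"F",np.round(s["ft_force"],1),"w",np.round(s["grip_width"],2))
    print("rel hub mm",(d*1e3).round(1),"r",round(1e3*np.hypot(*d[:2]),1),"ang",az(d))
    return p,M,s
E
python3 -c "
from h import *
st()"
```

```text
t 0.15 p [0.1882 0.6217 0.2217] x az 73.2 z az 163.2 y [-0.    -0.001 -1.   ] q [-1.26  0.32 -0.07  1.45  0.02  1.37 -0.06] F [0.2 0.8 0.5] w 1.0
rel hub mm [-238.2  402.5   33.7] r 467.8 ang 120.6
```

drive_tool(increments="0 -24 0 0 255; 0 -24 0 0 255; -15 0 -15 0 255; -30 0 -31 0 255; -30 0 -31 0 255; -30 0 -31 0 255; -30 0 -31 0 255; -30 0 -31 0 255; -30 0 -31 0 255; -30 0 -31 0 255; -30 0 -31 0 255; -30 0 -31 0 255; -30 0 -31 0 255; -30 0 -31 0 255; -20 0 -16 0 255; 0 0 0 0 255", squeeze=20)

```text
time: 2.15
position: [0.4392, 0.163, 0.2705]
tool_rot: [-1.336, -0.987, 0.987]
ft_force: [-0.3, 1.4, 0.1]
grip_width: 0.003
```

```bash
python3 -c "
from h import *
st()"
```

```text
t 2.15 p [0.4392 0.163  0.2705] x az 72.9 z az 162.9 y [-0.  0. -1.] q [-0.79 -0.1   0.35  1.82  0.04  1.42  0.83] F [-0.3  1.4  0.1] w 0.0
rel hub mm [ 12.8 -56.2  82.5] r 57.6 ang -77.1
```

drive_tool(increments="0 0 0 10.6 255; 0 0 0 10.6 255; 0 0 0 10.6 255; 0 0 0 10.6 255; 0 0 0 10.6 255; 0 0 0 10.6 255; 0 0 0 10.6 255; 0 0 0 10.6 255; 0 0 0 10.6 255; 0 0 0 10.6 255; 0 0 0 10.4 255; 0 0 0 0 255")

```text
time: 3.65
position: [0.438, 0.1664, 0.2704]
tool_rot: [-1.49, 0.587, -0.587]
ft_force: [0.6, -0.5, -0.0]
grip_width: 0.007
```

```bash
python3 -c "
from h import *
st()
from bench import get_image
for n in ('scene','top','wrist'): cv2.imwrite(f'pics/{n}1.png',get_image(n)['img'][:,:,::-1])
a=[cv2.imread(f'pics/{n}1.png') for n in ('scene','top')]
cv2.imwrite('pics/c1.png',np.hstack([cv2.resize(a[0][180:380,130:330],(400,400)),cv2.resize(a[1][150:350,120:320],(400,400))]))"
```

```text
t 3.65 p [0.438  0.1664 0.2704] x az -43.0 z az 47.0 y [-0.  0. -1.] q [-0.68 -0.1   0.25  1.81  0.02  1.42 -1.19] F [ 0.6 -0.5 -0. ] w 0.01
rel hub mm [ 11.6 -52.8  82.4] r 54.0 ang -77.6
```

View pics/c1.png

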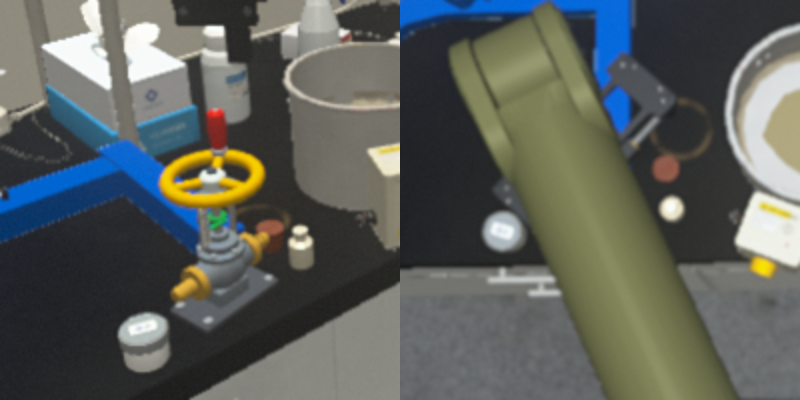

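View pics/wrist1.png

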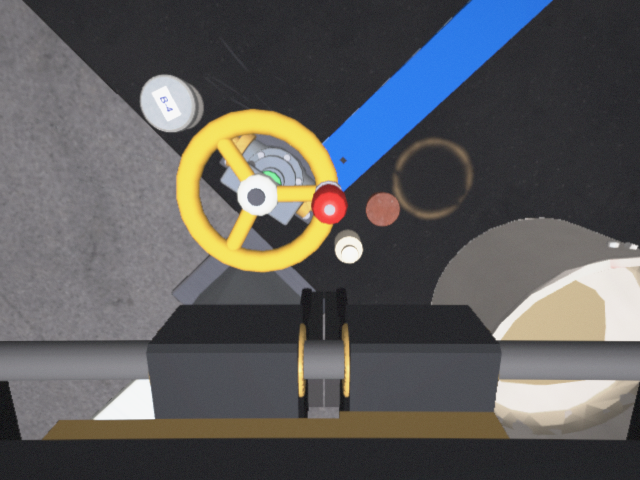

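The closed gripper hangs behind the handle. In the wrist view the handle top is at (330,203), the hub at (257,195) and the fingertips at (324,292). I'll check the wheel centre from this closer view.

```bash
cat >> h.py <<'E'
def wristcheck(tag,zr=.1545):
    from bench import get_image
    d=get_image("wrist");cv2.imwrite(f"pics/{tag}.png",d["img"][:,:,::-1])
    red=mask(d["img"],'r');
    l,c=comps(red,(0,640,0,330));c=[x for x in c if x[1][4]>150]
    m=mask(d["img"],'y');l2,c2=comps(m,(0,640,0,300))
    big=max(c2,key=lambda x:x[1][4])
    cn,_=cv2.findContours((l2==big[0]).astype(np.uint8),cv2.RETR_EXTERNAL,cv2.CHAIN_APPROX_NONE)
    pts=max(cn,key=len)[:,0,:]
    hull=cv2.convexHull(pts)
    P=np.array([plane(d,p,zr)[:2] for p in pts])
    (cx,cy),r=cv2.minEnclosingCircle((P*1e4).astype(np.float32))
    C=np.array([cx,cy])/1e4;print("rim centre(minEncl)",C.round(4),"r",round(r/10,1))
    for x in c:
        # handle top sphere centre approx z .200
        h=plane(d,x[2],.198)[:2];v=h-HUB[:2];print("red",x[1],x[2],"rel hub mm",(v*1e3).round(1),"r",round(1e3*np.hypot(*v),1),"ang",np.degrees(np.arctan2(v[1],v[0])).round(1))
    return d
E
python3 -c "
from h import *
wristcheck('w2')"
```

```text
rim centre(minEncl) [0.4269 0.2188] r 55.0
```

```bash
python3 -c "
from h import *
i=cv2.imread('pics/w2.png');h=cv2.cvtColor(i,cv2.COLOR_BGR2HSV)
for p in ((205,318),(195,330),(210,335),(215,330)):print(i[p],h[p])
"; sed -i 's/(0,190,90),(6,255,255))|cv2.inRange(h,(174,190,90)/(0,190,90),(6,255,255))|cv2.inRange(h,(170,170,90)/' h.py
python3 -c "
from h import *
wristcheck('w3')"
```

```text
[ 69  72 242] [  1 182 242]
[ 64  68 242] [  1 188 242]
[115 118 247] [  1 136 247]
[143 141 246] [179 109 246]
rim centre(minEncl) [0.4268 0.2189] r 55.0
```

drive_tool(increments="0 20 0 0 255; 0 25 0 0 255; 0 25 0 0 255; 0 20 0 0 255; 0 0 0 0 255; 0 0 0 0 255")

```text
time: 4.65
position: [0.4391, 0.1654, 0.1815]
tool_rot: [-1.488, 0.589, -0.59]
ft_force: [0.5, 0.9, -1.2]
grip_width: 0.001
```

```bash
python3 -c "
from h import *
st();wristcheck('w4')"
```

```text
t 4.65 p [0.4391 0.1654 0.1815] x az -43.2 z az 46.8 y [ 0.001  0.001 -1.   ] q [-0.68 -0.05  0.26  1.95  0.01  1.24 -1.18] F [ 0.5  0.9 -1.2] w 0.0
rel hub mm [ 12.7 -53.8  -6.5] r 55.3 ang -76.7
rim centre(minEncl) [0.4264 0.2197] r 55.3
```

View pics/w4.png

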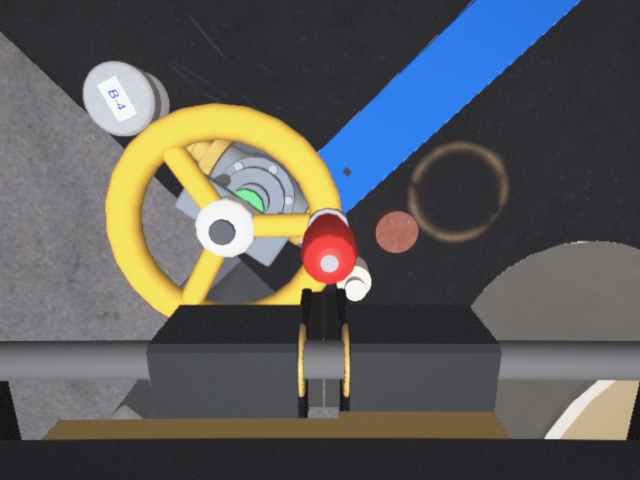

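The tip stands behind the handle in line with the push: x is +46 mm and z is -30 mm from the hub in tool axes. Now I'll make contact.

drive_tool(increments="0 0 4 0 255; 0 0 3 0 255; 0 0 2 0 255; 0 0 2 0 255; 0 0 0 0 255")

```text
time: 5.32
position: [0.4462, 0.1732, 0.1805]
tool_rot: [-1.489, 0.59, -0.59]
ft_force: [0.4, 0.5, 0.7]
grip_width: 0.006
```

```bash
cat >> h.py <<'E'
def rel():
    p,M,s=st();d=(p-HUB)*1e3;print("tool-frame rel hub x,z",(d@M[:,0]).round(1),(d@M[:,2]).round(1))
E
python3 -c "
from h import *
rel();wristcheck('w5')"
```

```text
t 5.33 p [0.4462 0.1732 0.1805] x az -43.2 z az 46.8 y [-0. -0. -1.] q [-0.68 -0.02  0.25  1.93  0.01  1.24 -1.19] F [0.4 0.5 0.7] w 0.01
rel hub mm [ 19.8 -46.   -7.5] r 50.1 ang -66.7
tool-frame rel hub x,z 46.0 -20.0
rim centre(minEncl) [0.4264 0.2194] r 55.2
```

View pics/w5.png

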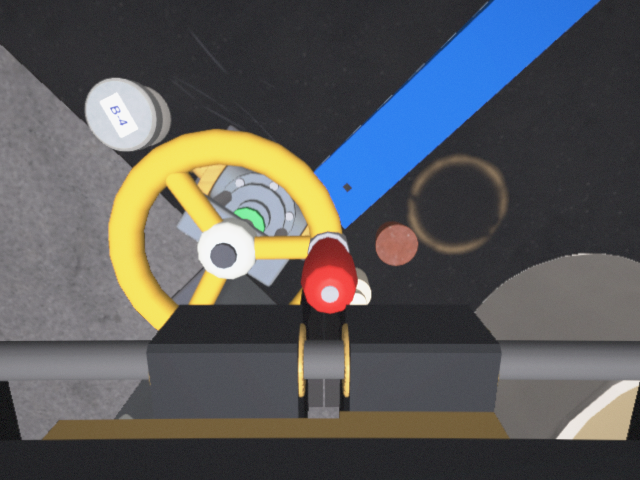

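drive_tool(increments="1.8 0 5 -6 255; 1.8 0 5 -6 255; 1.8 0 5 -6 255; 1.8 0 5 -6 255; 1.8 0 5 -6 255; 1.8 0 5 -6 255")

```text
time: 6.12
position: [0.47, 0.1924, 0.1805]
tool_rot: [-1.571, 0.097, -0.098]
ft_force: [1.1, -2.6, 0.7]
grip_width: 0.005
```

```bash
python3 -c "
from h import *
rel();wristcheck('w6')"
```

```text
t 6.12 p [0.47   0.1924 0.1805] x az -7.1 z az 82.9 y [ 0.    -0.002 -1.   ] q [-0.69  0.04  0.25  1.86 -0.01  1.24 -0.56] F [ 1.1 -2.6  0.7] w 0.01
rel hub mm [ 43.6 -26.8  -7.5] r 51.2 ang -31.5
tool-frame rel hub x,z 46.6 -21.2
rim centre(minEncl) [0.4261 0.2194] r 55.4
```

View pics/w6.png

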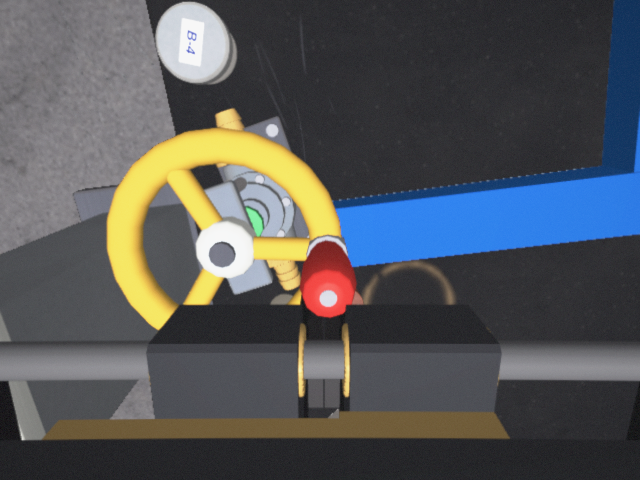

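The force is -2.6 N and the handle is moving with the tool. The wheel looks the same as before in the wrist view, with the handle at (328,275), so I'll carry on.

drive_tool(increments="1.9 0 4.9 -6 255; 1.9 0 4.9 -6 255; 1.9 0 4.9 -6 255; 1.9 0 4.9 -6 255; 1.9 0 4.9 -6 255; 1.9 0 4.9 -6 255; 1.9 0 4.9 -6 255; 1.9 0 4.9 -6 255; 1.9 0 4.9 -6 255; 1.9 0 4.9 -6 255")

```text
time: 7.42
position: [0.4718, 0.2437, 0.1806]
tool_rot: [-1.45, -0.721, 0.718]
ft_force: [2.2, -0.5, -0.8]
grip_width: 0.011
```

```bash
python3 -c "
from h import *
rel();wristcheck('w7')"
```

```text
t 7.42 p [0.4718 0.2437 0.1806] x az 52.8 z az 142.8 y [ 0.002 -0.    -1.   ] q [-0.7   0.09  0.18  1.81 -0.02  1.24  0.41] F [ 2.2 -0.5 -0.8] w 0.01
rel hub mm [45.4 24.5 -7.4] r 51.6 ang 28.4
tool-frame rel hub x,z 47.0 -21.3
rim centre(minEncl) [0.4272 0.2175] r 55.6
```

View pics/w7.png

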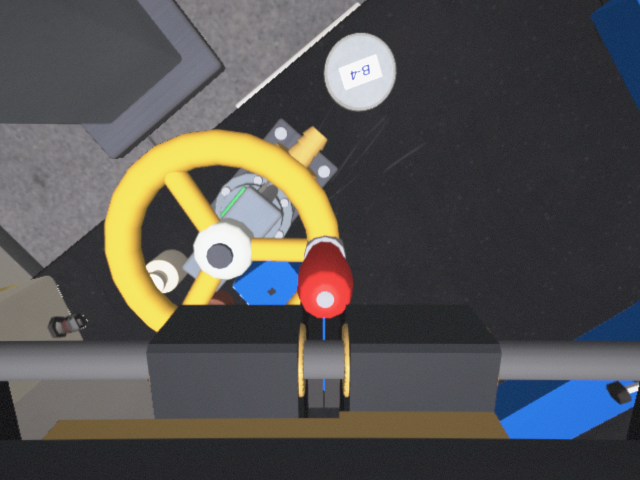

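Turned about 96°, with the geometry holding. Next is 10 more rows, then a check.

drive_tool(increments="1.9 0 4.9 -6 255; 1.9 0 4.9 -6 255; 1.9 0 4.9 -6 255; 1.9 0 4.9 -6 255; 1.9 0 4.9 -6 255; 1.9 0 4.9 -6 255; 1.9 0 4.9 -6 255; 1.9 0 4.9 -6 255; 1.9 0 4.9 -6 255; 1.9 0 4.9 -6 255")

```text
time: 8.72
position: [0.4286, 0.2704, 0.1807]
tool_rot: [-0.995, -1.497, 1.495]
ft_force: [2.5, -0.3, -0.9]
grip_width: 0.004
```

```bash
python3 -c "
from h import *
rel();wristcheck('w8')"
```

```text
t 8.72 p [0.4286 0.2704 0.1807] x az 112.8 z az -157.2 y [ 0.002  0.001 -1.   ] q [-0.71  0.04  0.1   1.86 -0.    1.24  1.36] F [ 2.5 -0.3 -0.9] w 0.0
rel hub mm [ 2.2 51.2 -7.3] r 51.3 ang 87.5
tool-frame rel hub x,z 46.4 -21.9
rim centre(minEncl) [0.4288 0.218 ] r 55.6
```

View pics/w8.png

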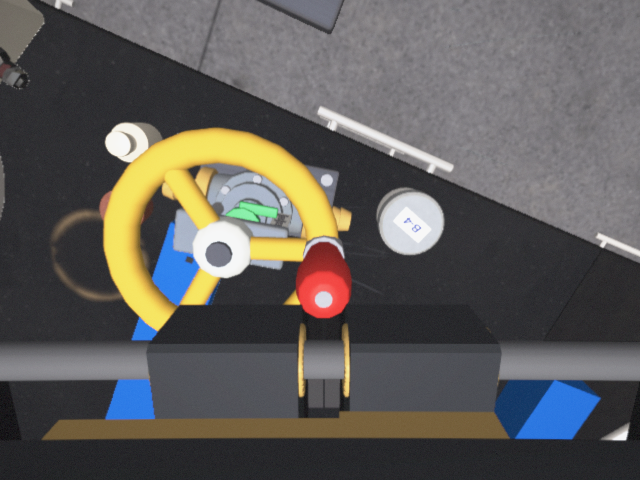

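drive_tool(increments="1.9 0 4.9 -6 255; 1.9 0 4.9 -6 255; 1.9 0 4.9 -6 255; 1.9 0 4.9 -6 255; 1.9 0 4.9 -6 255; 1.9 0 4.9 -6 255; 1.9 0 4.9 -6 255; 1.9 0 4.9 -6 255; 1.9 0 4.9 -6 255; 1.9 0 4.9 -6 255")

```text
time: 10.02
position: [0.3838, 0.2475, 0.1808]
tool_rot: [-0.137, -2.159, 2.154]
ft_force: [1.4, 2.2, -1.5]
grip_width: 0.004
```

```bash
python3 -c "
from h import *
rel();wristcheck('w9')"
```

```text
t 10.03 p [0.3838 0.2475 0.1808] x az 172.8 z az -97.2 y [ 0.001  0.002 -1.   ] q [-0.72 -0.07  0.09  1.97  0.    1.24  2.38] F [ 1.4  2.2 -1.5] w 0.0
rel hub mm [-42.6  28.3  -7.2] r 51.2 ang 146.4
tool-frame rel hub x,z 45.9 -22.7
rim centre(minEncl) [0.4288 0.2198] r 55.8
```

View pics/w9.png

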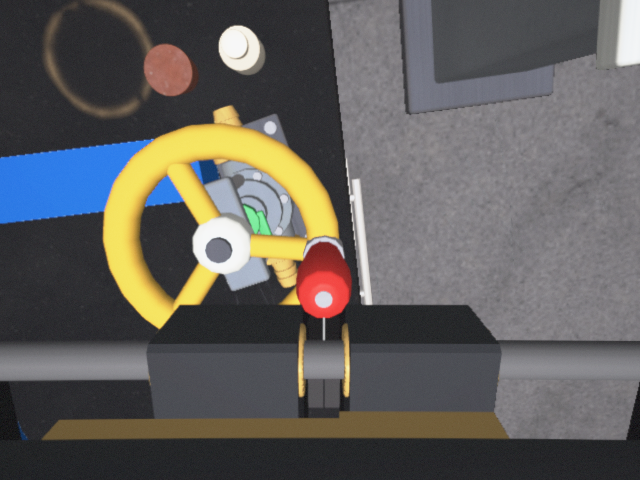

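Turned about 216°, with j7 near its range end at 2.38. I'll back off, rise, turn the tool +180° and push on with its other face.

drive_tool(increments="0 0 -6 0 255; 0 0 -6 0 255; 0 -20 0 0 255; 0 -25 0 0 255; 0 -10 0 0 255; 0 0 0 0 255")

```text
time: 10.82
position: [0.3855, 0.2587, 0.2358]
tool_rot: [-0.137, -2.157, 2.156]
ft_force: [0.3, 0.4, -0.3]
grip_width: 0.006
```

drive_tool(increments="0 0 0 10.6 255; 0 0 0 10.6 255; 0 0 0 10.6 255; 0 0 0 10.6 255; 0 0 0 10.6 255; 0 0 0 10.6 255; 0 0 0 10.6 255; 0 0 0 10.6 255; 0 0 0 10.6 255; 0 0 0 10.6 255; 0 0 0 10.6 255; 0 0 0 10.6 255; 0 0 0 10.6 255; 0 0 0 10.6 255; 0 0 0 10.6 255; 0 0 0 10.6 255; 0 0 0 10.4 255; 0 0 0 0 255; 0 0 0 0 255")

```text
time: 13.2
position: [0.385, 0.2582, 0.2349]
tool_rot: [-1.569, 0.098, -0.096]
ft_force: [-0.1, 0.8, 0.1]
grip_width: 0.006
```

```bash
python3 -c "
from h import *
rel()
from bench import get_image
d=get_image('scene');cv2.imwrite('pics/s10.png',d['img'][:,:,::-1])
cv2.imwrite('pics/s10c.png',cv2.resize(d['img'][200:340,170:310,::-1],(560,560)))
d=get_image('wrist');cv2.imwrite('pics/w10.png',d['img'][:,:,::-1])
"
```

```text
t 13.2 p [0.385  0.2582 0.2349] x az -7.1 z az 82.9 y [-0.001 -0.001 -1.   ] q [-0.6  -0.08 -0.04  1.87 -0.    1.35 -0.77] F [-0.1  0.8  0.1] w 0.01
rel hub mm [-41.4  39.   46.9] r 56.8 ang 136.7
tool-frame rel hub x,z -45.9 33.5
```

View pics/s10c.png

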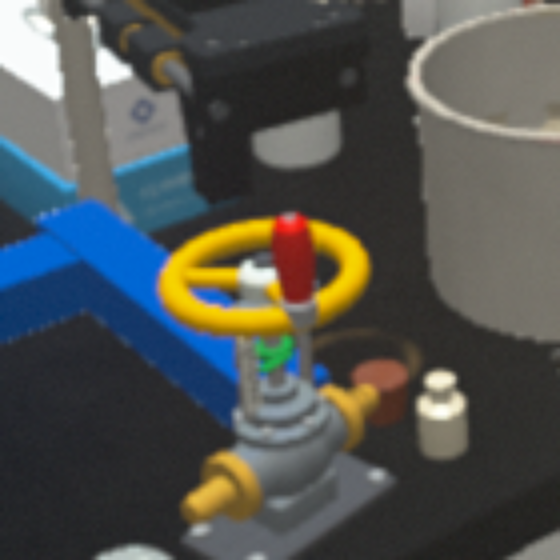

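View pics/w10.png

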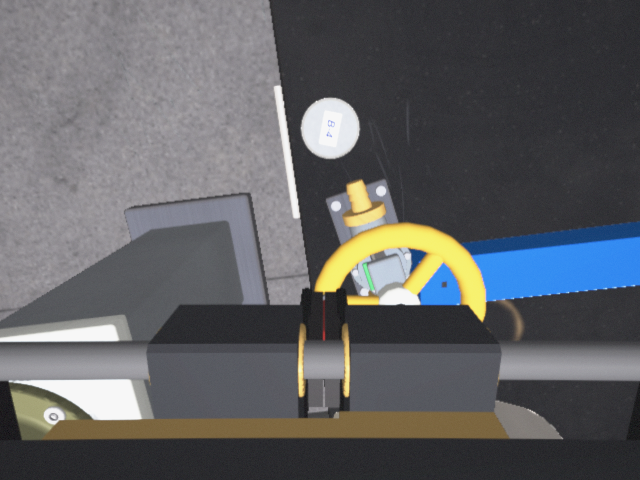

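drive_tool(increments="0 20 0 0 255; 0 25 0 0 255; 0 9 0 0 255; 0 0 -4 0 255; 0 0 -4 0 255; 0 0 -3 0 255; 0 0 0 0 255")

```text
time: 14.18
position: [0.3843, 0.2474, 0.1822]
tool_rot: [-1.568, 0.099, -0.1]
ft_force: [1.0, 0.9, 0.7]
grip_width: 0.004
```

```bash
python3 -c "
from h import *
rel()
S=dict(np.load('pics/scene0.npz'))
p=plane(S,(170+291/4,200+222/4),.2075);print((p-HUB)*1e3,np.degrees(np.arctan2(*(p-HUB)[1::-1])))
"
```

```text
t 14.18 p [0.3843 0.2474 0.1822] x az -7.3 z az 82.7 y [ 0.001  0.001 -1.   ] q [-0.6  -0.06 -0.03  1.96 -0.    1.24 -0.75] F [1.  0.9 0.7] w 0.0
rel hub mm [-42.1  28.2  -5.8] r 50.7 ang 146.2
tool-frame rel hub x,z -45.4 22.6
[-44.56824654   7.23370436  19.5       ] 170.78093030600107
```

drive_tool(increments="-2 0 -4.9 -6 255; -1.9 0 -4.9 -6 255; -1.9 0 -4.9 -6 255; -1.9 0 -4.9 -6 255; -1.9 0 -4.9 -6 255; -1.9 0 -4.9 -6 255; -1.9 0 -4.9 -6 255; -1.9 0 -4.9 -6 255; -1.9 0 -4.9 -6 255; -1.9 0 -4.9 -6 255")

```text
time: 15.42
position: [0.3817, 0.1979, 0.182]
tool_rot: [-1.446, -0.721, 0.722]
ft_force: [-3.5, 0.8, 1.6]
grip_width: 0.004
```

```bash
python3 -c "
from h import *
rel()
from bench import get_image
d=get_image('scene')
cv2.imwrite('pics/s11c.png',cv2.resize(d['img'][200:340,170:310,::-1],(560,560)))
"
```

```text
t 15.43 p [0.3817 0.1979 0.182 ] x az 53.0 z az 143.0 y [-0.001  0.001 -1.   ] q [-0.61 -0.13  0.06  2.02  0.01  1.25  0.38] F [-3.5  0.8  1.6] w 0.0
rel hub mm [-44.7 -21.3  -6. ] r 49.6 ang -154.5
tool-frame rel hub x,z -43.9 22.9
```

View pics/s11c.png

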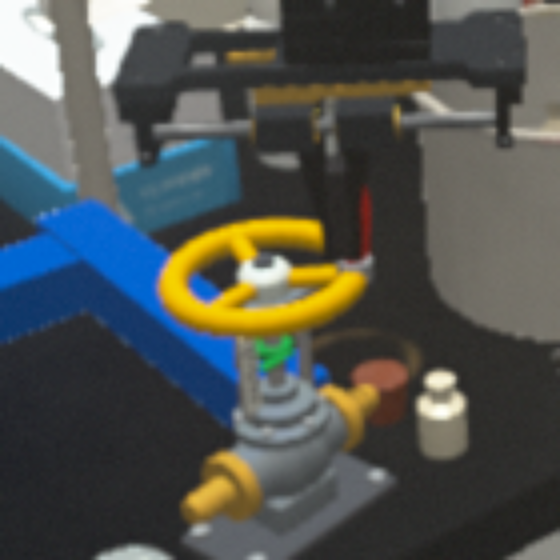

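The scene shows the finger pushing the handle at about 275°. The stopper and weight haven't moved. I'll go 78° further, easing off at the end.

drive_tool(increments="-2.2 0 -4.8 -6 255; -2.2 0 -4.8 -6 255; -2.1 0 -4.8 -6 255; -2 0 -4.8 -6 255; -2 0 -4.8 -6 255; -2 0 -4.8 -6 255; -2 0 -4.8 -6 255; -2 0 -4.8 -6 255; -2 0 -4.8 -6 255; -2 0 -4.8 -6 255; -2 0 -4.8 -6 255; -1.3 0 -3.2 -4 255; -1 0 -2.4 -3 255; -0.7 0 -1.6 -2 255; 0 0 0 0 255")

```text
time: 17.35
position: [0.437, 0.1708, 0.1817]
tool_rot: [-0.823, -1.675, 1.676]
ft_force: [-1.3, -3.3, 1.7]
grip_width: 0.005
```

```bash
python3 -c "
from h import *
rel()
from bench import get_image
d=get_image('scene')
cv2.imwrite('pics/s12c.png',cv2.resize(d['img'][200:340,170:310,::-1],(560,560)))
"
```

```text
t 17.35 p [0.437  0.1708 0.1817] x az 127.7 z az -142.3 y [ 0. -0. -1.] q [-0.63 -0.04  0.2   1.94  0.01  1.24  1.79] F [-1.3 -3.3  1.7] w 0.01
rel hub mm [ 10.6 -48.4  -6.3] r 49.6 ang -77.6
tool-frame rel hub x,z -44.8 21.2
```

View pics/s12c.png

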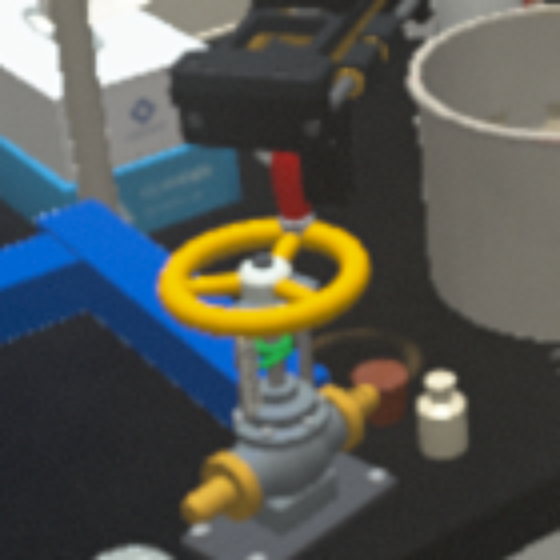

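drive_tool(increments="-1.2 0 -2.8 -3.5 255; -0.8 0 -2 -2.5 255; -0.5 0 -1.2 -1.5 255; 0 0 0 0 255; 0 0 3 0 255; 0 0 8 0 255; 0 0 10 0 255; 0 -25 0 0 255; 0 -30 0 0 255; 0 -30 0 0 255; 0 0 0 0 255")

```text
time: 18.77
position: [0.4293, 0.1584, 0.269]
tool_rot: [-0.729, -1.768, 1.76]
ft_force: [0.7, -0.0, -1.1]
grip_width: 0.007
```

```bash
python3 -c "
from h import *
rel()
from bench import get_image
d=get_image('scene')
cv2.imwrite('pics/s13c.png',np.hstack([cv2.resize(d['img'][225:320,200:275,::-1],(375,475)),cv2.resize(cv2.imread('pics/scene0.png')[225:320,200:275],(375,475))]))
cv2.imwrite('pics/s13.png',d['img'][:,:,::-1])
for e in (d,dict(np.load('pics/scene0.npz'))):
  print(comps(mask(e['img'],'r'),(200,275,225,320))[1])
"
```

```text
t 18.77 p [0.4293 0.1584 0.269 ] x az 135.2 z az -134.8 y [ 0.004  0.003 -1.   ] q [-0.63 -0.12  0.2   1.84  0.02  1.42  1.93] F [ 0.7 -0.  -1.1] w 0.01
rel hub mm [  2.9 -60.8  81. ] r 60.9 ang -87.3
tool-frame rel hub x,z -45.0 40.7
[(1, [236, 235, 7, 7, 35], [239.1, 237.9])]
[(1, [234, 235, 7, 5, 27], [237.3, 237.1])]
```

View pics/s13c.png

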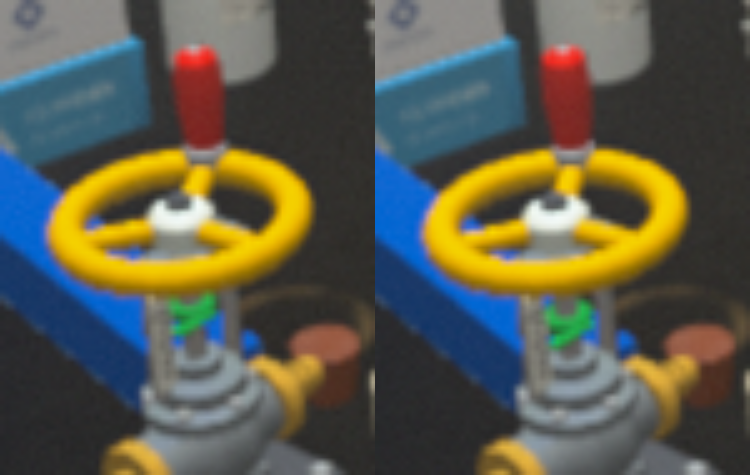

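View pics/s13.png

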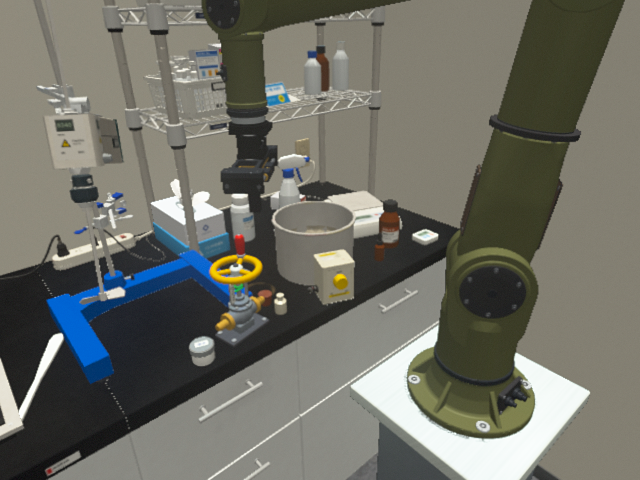

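The handle is back within about 4 mm of its starting place: 1.8 px to the side in the scene view, some 5° short. The green pointer has risen about 6 mm, and the tool hangs 60 mm above the handle top. I'll hand in.

```bash
python3 -c "
from bench import workorder,ctrl
print(ctrl.get_state()['ft_force'],workorder.close_job())"
```

```text
the job is handed in; nothing more can be done
[ 0.53652241  0.12476252 -1.19509801] None
```

I turned the valve one full turn anticlockwise, pushing the handle with the closed fingertips, and handed the job in at about 18.8 s of the 58 s. I pushed about 216° with one face of the fingers. I then backed off, lifted, turned the tool 180° and pushed the rest of the way with the other face.

**Last checks:**
- **Handle:** it is about 4 mm (roughly 5°) short of its starting place, against the 16 mm allowed.
- **Pointer:** the green pointer looks about 6 mm higher in the scene picture. That reading is rough (2–3 px), and the handle angle implies about 5.9 mm.
- **Pushing force:** wrist readings while pushing were 2–4 N, and no large forces showed. I read the force only at the end of each move, so I have no record of contact between those points.
- **Loose things:** the jar, weight, stopper and the other loose items look unmoved in the last picture. I compared them by eye, not by measurement.
- **Clearance:** the fingers are about 60 mm above the handle top, and the wrist force reads about 1 N, which is noise.

**Check that failed:** my automatic finder for the red handle in the wrist view found nothing. I judged the handle there by eye and from the scene view. The rim centre from the wrist view drifted by about 2 mm between poses, which is within the camera calibration.

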